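# Load the swing tray so that it hangs level

## Task

Load the swing tray for lifting: stand the tape measure on the tray's floor on one side of its middle bridge and the power adapter on the other side, each where it must be so that the loaded tray hangs level; their weights differ from time to time. Put them down gently, upright as they stood, without dropping them, and leave the other things on the bench where they are.

Things in the scene. Friction and masses are not known exactly. Their poses are not given: they have to be found in the camera images.
- tape_measure: Yellow-bodied tape measure standing on its base, to be loaded; 36 mm thick (own x), body 72 mm long (own y from -31 to +41 mm, small hook beyond the lower end at -43 mm), 66 mm tall. Origin: underside, mid thickness; z up. Grip across the 36 mm. Its weight acts at mid thickness. Its weight, 0.2 to 0.5 kg, differs each time.
- power_adapter: Black plug-in power adapter lying flat, to be loaded; housing 70 mm long (own x from -42 to +28 mm, plug pins beyond the other end not solid), 50 mm wide (own y), 36 mm tall. Origin: underside, mid width; z up. Grip across the 50 mm. Its weight acts at mid width. Its weight, 0.2 to 0.5 kg, differs each time.
- stand: Dark steel stand fixed to the bench: base plate 175 x 120 x 10 mm, two uprights 36 mm wide at x = -74 and +74 mm that carry the tray's pivot 120 mm above the bench; their tops are at 138 mm. Origin: bench level, below the pivot; own x along the pivot axis, own y along the tray.
- swing_tray (a joint): Tilt of the aluminium tray in the stand, rad, 0 = level, positive = its left (+y) end up; stops at -0.12 and +0.12. It swings freely about the pivot (slight friction and damping), self-centring because the tray (0.8 kg, centre of mass 65 mm below the pivot) and loads hang below the pivot. Loaded on both sides, roughly 0.7 N m per rad of tilt: a 0.35 kg load moved 6 mm along the tray changes the tilt by about 0.03.
- tray_middle (a point): Point on the tray's floor in the middle of the tray, moves with the tray; its x along the pivot axis, y along the tray to the left end, z up from the floor. Level, the floor is 50 mm above the bench, 70 mm below the pivot. Tray: 360 mm along y, 120 mm along x outside; rim walls 4 mm thick, 12 mm high over the floor; a raised bridge (y -30 to 30 mm, 12 mm high) parts the two halves.
- tray_left_end (a point): Point on the tray's floor level, mid width, at the outer face of the left end (180 mm from tray_middle along its +y).
- tray_right_end (a point): The same at the right end (180 mm from tray_middle along its -y).
- flush_cutter: Small teal-handled pliers lying on the bench, 55 x 121 x 11 mm; leave alone. Origin: centre of the underside.
- stripping_pliers: Small yellow-handled pliers lying on the bench, 59 x 120 x 11 mm; leave alone. Origin: centre of the underside.
- black_tape_roll: Roll of black tape lying flat, diameter 55 mm, 19 mm high; leave alone. Origin: centre of the underside.
- glue_bottle: Small clear bottle with a thin spout, diameter 39 mm, 118 mm tall, standing; leave alone. Origin: centre of the underside. To its right (0.73 m ahead, 0.18 m left of the robot) stands a fixed bench vise on a round white foot, and a magnifier lamp hangs 0.6 m above the rear of the bench: travel clear of both.
Things that resemble listed ones, but are neither listed nor needed, are in the scene too. What is shaped like the power_adapter but purple is not meant.

How it is judged:
At the end, for the whole second after the job is handed in: The tray is at rest within 0.03 rad of level. Tape measure and adapter rest on its floor beside the bridge (origin within 6 mm of floor height), one in each half (origin over 15 mm from the middle), either way round, upright within 0.15 rad, at rest (value of joint swing_tray between -0.03 and 0.03 rad and velocity of joint swing_tray between -0.08 and 0.08 rad/s and ((y of tape_measure in the frame of tray_middle above 0.015 m and y of power_adapter in the frame of tray_middle below -0.015 m) or (y of tape_measure in the frame of tray_middle below -0.015 m and y of power_adapter in the frame of tray_middle above 0.015 m)) and z of tape_measure in the frame of tray_middle between -0.006 and 0.006 m and z of power_adapter in the frame of tray_middle between -0.006 and 0.006 m and angle between each of tape_measure, power_adapter's own z axis and vertical below 0.15 rad and contact force between each of tape_measure, power_adapter and stand above 0.8 N and linear speed of each of tape_measure, power_adapter below 0.03 m/s); the robot touches nothing.
It fails at once if the tape measure is dropped (let go and falling faster than 0.9 m/s, about 40 mm of fall) (linear speed of tape_measure above 0.9 m/s and contact force between the fingers and tape_measure below 0.1 N).
It fails at once if the power adapter is dropped (let go and falling faster than 0.9 m/s, about 40 mm of fall) (linear speed of power_adapter above 0.9 m/s and contact force between the fingers and power_adapter below 0.1 N).
It fails at once if one of the other things on the bench (flush cutter, stripping pliers, tape roll, glue bottle) is moved more than 30 mm (distance of any of flush_cutter, stripping_pliers, black_tape_roll, glue_bottle from where it was at the start of the episode above 0.03 m).
It also fails if it takes over 72 s, if anything falls off the work surface, if the arm or the gripper's body presses on something with over 40 N, if the wrist force passes 120 N, or if a joint passes its speed limit or range.

## Robot

A 6-joint arm with a two-finger parallel gripper is mounted at the origin on a cart in front of the work surface, level with it; the furniture and walls round the work are solid. World frame = base frame: x ahead of the robot, y to its left, z up, the work surface at z = 0. Lengths are in m, angles in rad, forces in N, time in s.
With the tool pointing down it reaches from about 0.35 to 0.85 m from the base axis. Payload 8.1 kg.
Tool frame: the origin (TCP) lies at the centre of the arm's flange, where the gripper is bolted on; the fingertips stand 186 mm ahead of it and the grasp point (between the pads) lies 167 mm ahead of it; z points along the fingers, y is the line along which they close (so a half turn about z gives the same grasp; the last joint's range is limited). The gripper opens to 93 mm and grips with 3 to 60 N. Pads are 15 mm wide; open, the fingers measure 128 mm over their backs; the gripper's body (75 mm by 188 mm) begins 65 mm behind the grasp point.
Start: joints at [-1.281, 0.13, 1.488, -0, 1.523, -0.085], TCP at [0.22, -0.558, 0.405] pointing down, gripper open.
Joint ranges: [-2.96, 2.96], [-0.89, 2.26], [0.02, 2.5], [-1.34, 4.48], [0, 2.73], [-2.66, 2.66]. Speed limits (rad/s): [2.39, 2.39, 2.79, 3.14, 3.14, 3.14].

## Interface

Orientations are given as a rotation vector (axis times angle).
In Python, from plant import robot gives the robot as it stands.
- The arm moves only by the tool apply_moves, never from a script. Its argument "series" is a list of rows, each a list of 2 entries, a list of its own where there are three numbers: the shift along the tool's x, y, z in mm, then the turn, a rotation vector about the tool's x, y, z in rad. A call has 1 to 12 rows; each row shifts and turns the commanded pose from where the row before left it, along the tool's axes as they then stand; what a row does not reach is not made up. A row lasts 1/12 s, in which the tool goes at most 41.7 mm and 7.16 degrees, less where a joint would pass 70% of its speed; a pose out of reach is approached as far as the arm can. A call is refused whole if a number of a shift passes 41.7 or a number of a turn 0.125, either way. A call with a gripper value outside its range is refused whole. "claw" is the opening, from 0 (shut) to 1 (fully open), set as the call begins (left out, the last holds). The fingers move at their own pace and stop on an object; "newtons" is the grip in N (left out, the last holds). Time passes only in rows, so rows that do not move let the fingers close. It gives the time, the measured TCP pose, the force, the opening and the grip force at its end, in the units of the state.
- robot.read_state(): the state, without advancing time (a new reading comes with each control period).
- robot.read_camera(name): name is "scene" or "side" or "wrist"; returns (picture, depth): 400x640x3 uint8, blue, green, red; 400x640 float32, m along the optical axis (not along the pixel's ray), 0 where there is no reading.
- robot.calibration(name): a dict with "fx", "fy", "cx", "cy" (pixels), "extrinsics" (4x4, takes a point from world to camera coordinates). Camera axes: x right, y down, z forward; pixel columns grow to the right and rows downward; lengths in m; the calibration is good to about 2 mm. A picture is of the moment at which its call begins: read the wrist's pose just before it. calibration takes no time and is no camera call; for the wrist camera it gives the pose at the moment of the call.
- robot.close_job(): hands the job in; it is judged then, once.
The state is a dict: "t": time; "q": joint angles; "dq": joint speeds; "joint_torque": joint torques, N m; "tool_pos": TCP position; "orientation": TCP orientation; "force": force on the tool from outside, world axes, zero at the start; "wrist_torque": the same for the moment, N m; "opening": finger opening in m; "gripper_force": force on a finger pad.
Only numpy, scipy, OpenCV 4.12 (cv2) and the standard library are available. Lean on these libraries where they do the work, as an engineer would, in place of code of your own. Each camera call takes 0.05 s, during which the arm holds its last target. There are 200 camera calls.

## Working session

There is one attempt and no reset: what is moved stays moved. The work goes in short steps, Python scripts to look and compute and a tool call to move; the robot and the scene stay as the last step left them, time stands still between calls to the robot, and variables do not carry over. Pictures are saved under pics/ and viewed, at most 10 in all, crops included, and the job is handed in when it is done.

Besides the shell and the picture viewer there is one more tool, called after ">>>" in YAML: its name, and indented under it one key for each argument. apply_moves: Moves the arm, as the interface text tells. Its arguments: {"type":"object","properties":{"series":{"type":"array"},"claw":{"type":"number"},"newtons":{"type":"number"}},"required":["series"]}

```bash
mkdir -p pics; ls; python3 - <<'E'
from plant import robot
import cv2,numpy as np
s=robot.read_state();print(s)
for n in ("scene","side"):
    p,d=robot.read_camera(n);cv2.imwrite(f"pics/{n}0.png",p);np.save(f"pics/{n}0.npy",d)
    c=robot.calibration(n);print(n,c)
E
```

```text
pics
{'t': 0.0, 'q': array([-1.28137937e+00,  1.31159990e-01,  1.48926013e+00, -4.51387185e-06,
        1.52302220e+00, -8.54055656e-02]), 'dq': array([0.00087674, 0.00016067, 0.00040243, 0.00076821, 0.00109043,
       0.00131567]), 'joint_torque': array([ 7.80986829e-04, -5.59858239e+01, -4.91747904e+01,  7.67878373e-02,
        3.52538656e-02, -1.52579082e-04]), 'tool_pos': array([ 0.21961571, -0.55811665,  0.40369837]), 'orientation': array([-3.08477545e+00, -5.84986916e-01,  3.02725321e-04]), 'force': array([-0.40691014, -0.65744341, -0.25017566]), 'wrist_torque': array([-0.00309955,  0.01333346,  0.00210442]), 'gripper_force': 0.0, 'opening': 0.0930750788250627}
scene {'fx': 495.365030743006, 'fy': 495.365030743006, 'cx': 314.6020626399732, 'cy': 196.9156866308998, 'extrinsics': array([[ 0.59131697, -0.80624563,  0.01767003, -0.23115895],
       [-0.54886352, -0.41840773, -0.72366001,  0.40033074],
       [ 0.59084099,  0.41821401, -0.68993041,  1.05785569],
       [ 0.        ,  0.        ,  0.        ,  1.        ]])}
side {'fx': 443.8848445534289, 'fy': 443.8848445534289, 'cx': 324.2074727263538, 'cy': 199.50693998290072, 'extrinsics': array([[-0.84988752, -0.52690151,  0.00812448,  0.52755111],
       [-0.28642098,  0.44894341, -0.84641174,  0.16389811],
       [ 0.4423282 , -0.72168179, -0.53246704,  1.34036865],
       [ 0.        ,  0.        ,  0.        ,  1.        ]])}
```

View pics/scene0.png

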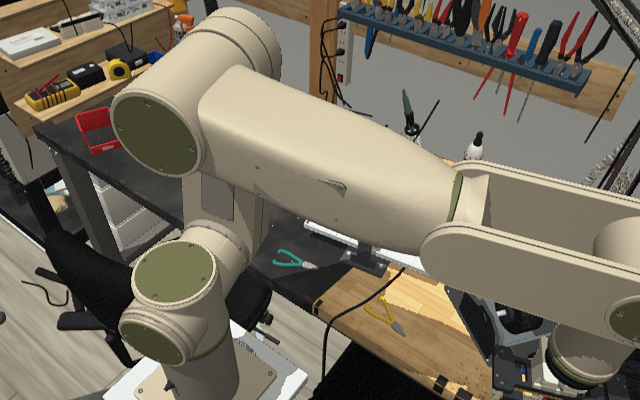

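View pics/side0.png

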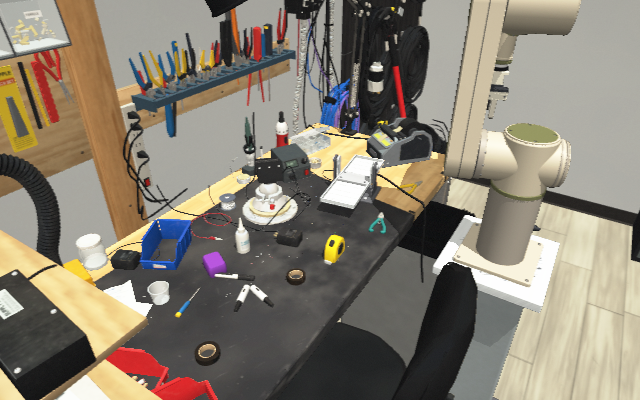

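The side view shows the tape measure at (335,248) and the tray at (355,180). Candidates for the adapter are black at (289,238), black at (126,260), and purple at (214,263), which is not meant. Other yellow things are at (75,270) and on the shelf. I'll measure these and check a close crop.

```bash
cat > h.py <<'E'
from plant import robot
import cv2,numpy as np
def grab(n):
    c=robot.calibration(n);p,d=robot.read_camera(n);return p,d,c
def cloud(d,c):
    v,u=np.mgrid[:d.shape[0],:d.shape[1]]
    P=np.stack([(u-c['cx'])/c['fx']*d,(v-c['cy'])/c['fy']*d,d],-1)
    E=c['extrinsics'];W=(P-E[:3,3])@E[:3,:3];W[d==0]=np.nan;return W
E
python3 - <<'E'
from h import *
p=cv2.imread('pics/side0.png');d=np.load('pics/side0.npy');c=robot.calibration('side')
W=cloud(d,c)
for n,u,v in [('tape',335,246),('adap1',289,238),('adap2',126,260),('purple',214,263),('yel',75,270),('tray',345,190),('vise',270,190),('glue',242,238),('bench',320,300),('roll',296,272),('roll2',206,352),('cutter',377,222)]:
    print(n,W[v,u].round(3))
np.save('pics/W0.npy',W)
crop=p[130:300,200:430];cv2.imwrite('pics/crop0.png',cv2.resize(crop,None,fx=3.4,fy=3.4,interpolation=cv2.INTER_CUBIC))
E
```

```text
tape [0.401 0.297 0.059]
adap1 [0.557 0.306 0.029]
adap2 [0.877 0.642 0.037]
purple [0.657 0.523 0.041]
yel [0.874 0.778 0.102]
tray [ 0.536 -0.     0.051]
vise [0.707 0.2   0.097]
glue [0.647 0.414 0.062]
bench [0.352 0.455 0.004]
roll [0.462 0.406 0.012]
roll2 [0.486 0.734 0.003]
cutter [0.381 0.056 0.007]
```

View pics/crop0.png

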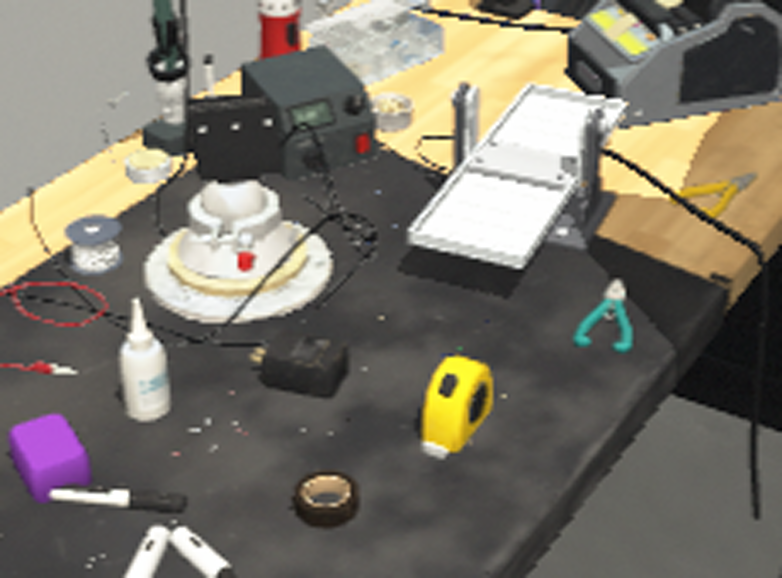

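The crop shows the real adapter, black with pins, at side pixel (289,238). The tape measure is standing at (335,248), and the tray runs from lower left to upper right. Next I'll get rough poses and plan the approach.

```bash
cat >> h.py <<'E'
from scipy.spatial.transform import Rotation as Ro
def go(x,y,z,yaw=None,s=None):
    """shift (mm, tool axes now) to a TCP target, and the turn about tool z to bring tool y to world angle yaw (mod pi)"""
    s=s or robot.read_state();R=Ro.from_rotvec(s['orientation']).as_matrix()
    sh=R.T@(np.array([x,y,z])-s['tool_pos'])*1000
    cur=np.arctan2(R[1,1],R[0,1]);out=[sh.round(1),'n>=%d'%np.ceil(np.linalg.norm(sh)/41.7)]
    if yaw is not None:
        t=-((yaw-cur+np.pi/2)%np.pi-np.pi/2);out+=['turn',round(t,3),'q6',s['q'][5].round(2)]
    tilt=R.T@np.cross(R[:,2],[0,0,-1]);print(*out,'tilt',tilt.round(3),'cur_yaw',round(cur,3))
def rect(W,x,y,r,z0,z1):
    m=(np.hypot(W[...,0]-x,W[...,1]-y)<r)&(W[...,2]>z0)&(W[...,2]<z1)
    P=W[m];(cx,cy),(a,b),th=cv2.minAreaRect(P[:,:2].astype(np.float32)*1000)
    print(len(P),'c',round(cx,1),round(cy,1),'sz',round(a,1),round(b,1),'ang',round(th,1),'z',np.percentile(P[:,2],[5,50,95]).round(4));return P
E
python3 - <<'E'
from h import *
W=np.load('pics/W0.npy')
rect(W,.40,.30,.07,.02,.09);rect(W,.40,.30,.07,.06,.08);rect(W,.557,.306,.07,.015,.06);rect(W,.557,.306,.07,.03,.045);rect(W,.54,-.05,.3,.045,.075)
s=robot.read_state();go(.42,-.3,.45,s=s);go(.46,.22,.45,s=s)
print(np.linalg.inv(robot.calibration('wrist')['extrinsics']).round(3))
E
```

```text
352 c 413.9 278.2 sz 38.0 68.2 ang 3.4 z [0.0237 0.0512 0.0671]
112 c 414.2 277.4 sz 35.7 52.9 ang 7.3 z [0.0605 0.065  0.0679]
353 c 574.3 293.0 sz 86.4 55.2 ang 15.3 z [0.0175 0.035  0.0394]
246 c 566.1 290.8 sz 68.2 55.3 ang 15.6 z [0.0322 0.0365 0.0396]
2299 c 639.9 -64.6 sz 356.2 546.4 ang 5.2 z [0.0483 0.0537 0.0686]
[ 281.  -166.9  -45.9] n>=8 tilt [-0.002 -0.     0.   ] cur_yaw -1.196
[ 508.6 -636.2  -45.1] n>=20 tilt [-0.002 -0.     0.   ] cur_yaw -1.196
[[ 0.365 -0.904 -0.222  0.282]
 [-0.931 -0.355 -0.084 -0.533]
 [-0.003  0.238 -0.971  0.384]
 [ 0.     0.     0.     1.   ]]
```

>>> apply_moves:
  series:
    - [[35, -21, -6], [0, 0, 0]]
    - [[35, -21, -6], [0, 0, 0]]
    - [[35, -21, -6], [0, 0, 0]]
    - [[35, -21, -6], [0, 0, 0]]
    - [[35, -21, -6], [0, 0, 0]]
    - [[35, -21, -6], [0, 0, 0]]
    - [[35, -21, -6], [0, 0, 0]]
    - [[35, -21, -6], [0, 0, 0]]
  claw: 1

```text
t: 0.77
tool_pos: [0.4194, -0.2976, 0.4527]
orientation: [-3.086, -0.585, 0.0]
force: [0.1, -1.6, 0.0]
opening: 0.0933
gripper_force: 0.0
```

>>> apply_moves:
  series:
    - [[16, -35, 0], [0, 0, 0]]
    - [[16, -35, 0], [0, 0, 0]]
    - [[16, -35, 0], [0, 0, 0]]
    - [[16, -35, 0], [0, 0, 0]]
    - [[16, -35, 0], [0, 0, 0]]
    - [[0, 0, 0], [0, 0, 0]]
    - [[0, 0, 0], [0, 0, 0]]

```text
t: 1.35
tool_pos: [0.4292, -0.1056, 0.4526]
orientation: [3.085, 0.592, 0.0]
force: [0.0, -0.0, -0.9]
opening: 0.0928
gripper_force: 0.0
```

```bash
python3 - <<'E'
from h import *
p,d,c=grab('wrist');cv2.imwrite('pics/w1.png',p);W=cloud(d,c);np.save('pics/W1.npy',W)
s=robot.read_state();go(.46,.22,.45,s=s)
E
```

```text
[ 149.  -292.5    2.5] n>=8 tilt [0. 0. 0.] cur_yaw -1.194
```

View pics/w1.png

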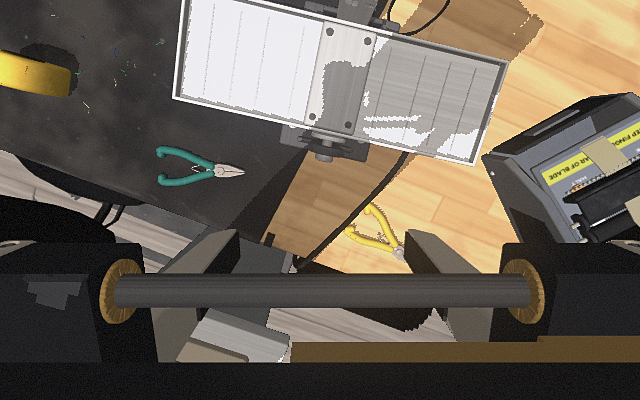

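The wrist view shows the tray's rim corners at about (173,97), (478,163) and (508,62), and the pivot uprights at (325,148) and (350,8). The teal cutter is at (200,167) and the tape measure at (30,75). Next I'll get the tray frame, then move over the objects.

```bash
cat >> h.py <<'E'
def ray(c,u,v,z):
    E=c['extrinsics'];o=-E[:3,:3].T@E[:3,3]
    r=E[:3,:3].T@np.array([(u-c['cx'])/c['fx'],(v-c['cy'])/c['fy'],1.]);return o+r*(z-o[2])/r[2]
E
python3 - <<'E'
from h import *
W=np.load('pics/W1.npy');c=robot.calibration('wrist')
for u,v in [(173,97),(478,163),(508,62),(325,22),(301,122),(385,40),(365,140)]: print(u,v,ray(c,u,v,.062).round(4),W[v,u].round(4))
P=W[30:150,185:500].reshape(-1,3);P=P[np.isfinite(P[:,2])]
F=P[(P[:,2]>.042)&(P[:,2]<.0535)]
for _ in range(3):
    A=np.c_[F[:,:2],np.ones(len(F))];k=np.linalg.lstsq(A,F[:,2],rcond=None)[0];r=F[:,2]-A@k;F=F[abs(r)<.003]
print('plane',k.round(4),len(F))
T=W[:180];rim=T[(T[...,2]>.057)&(T[...,2]<.068)&(T[...,1]<.16)&(T[...,0]<.7)&(T[...,0]>.4)]
(cx,cy),(a,b),th=cv2.minAreaRect(rim[:,:2].astype(np.float32)*1000);print(cx,cy,a,b,th)
U=T[(T[...,2]>.11)&(T[...,2]<.15)];lo=U[U[:,0]<.57];hi=U[U[:,0]>=.57]
for q in(lo,hi):
    if len(q): print('upr',q.mean(0).round(4),q.min(0).round(3),q.max(0).round(3))
E
```

```text
173 97 [0.4577 0.0853 0.062 ] [0.4574 0.0867 0.0621]
478 163 [ 0.518  -0.2698  0.062 ] [ 0.523  -0.299   0.0013]
508 62 [ 0.6284 -0.2475  0.062 ] [ 0.6292 -0.2462  0.0609]
325 22 [ 0.5915 -0.0458  0.062 ] [ 0.5913 -0.0441  0.0625]
301 122 [ 0.4851 -0.0585  0.062 ] [ 0.4849 -0.0563  0.0508]
385 40 [ 0.599  -0.1127  0.062 ] [ 0.6029 -0.112   0.0489]
365 140 [ 0.4935 -0.1349  0.062 ] [ 0.4936 -0.1333  0.0621]
plane [-0.0006  0.0067  0.0509] 22718
550.7546997070312 -155.69210815429688 130.7053985595703 512.4650268554688 9.123933792114258
upr [ 0.5084 -0.2092  0.1273] [ 0.459 -0.387  0.11 ] [ 0.57  -0.073  0.139]
upr [ 0.5958 -0.1571  0.1167] [ 0.57  -0.395  0.11 ] [ 0.607 -0.054  0.129]
```

>>> apply_moves:
  series:
    - [[17, -33, 0], [0, 0, 0]]
    - [[17, -33, 0], [0, 0, 0]]
    - [[17, -33, 0], [0, 0, 0]]
    - [[17, -33, 0], [0, 0, 0]]
    - [[17, -33, 0], [0, 0, 0]]
    - [[17, -33, 0], [0, 0, 0]]
    - [[17, -33, 0], [0, 0, 0]]
    - [[17, -33, 0], [0, 0, 0]]
    - [[0, 0, 0], [0, 0, 0]]
    - [[0, 0, 0], [0, 0, 0]]

```text
t: 2.23
tool_pos: [0.4597, 0.1884, 0.452]
orientation: [3.086, 0.587, -0.002]
force: [-0.5, -0.8, -0.4]
opening: 0.0928
gripper_force: 0.0
```

```bash
python3 - <<'E'
from h import *
p,d,c=grab('wrist');cv2.imwrite('pics/w2.png',p);W=cloud(d,c);np.save('pics/W2.npy',W)
W=W[:200]
rect(W,.41,.28,.07,.058,.08);rect(W,.41,.28,.07,.01,.08);rect(W,.567,.291,.07,.03,.045);rect(W,.567,.291,.07,.015,.045)
E
```

```text
976 c 418.2 277.4 sz 33.3 54.2 ang 13.6 z [0.059  0.0642 0.0668]
1785 c 416.8 281.6 sz 36.1 84.3 ang 6.2 z [0.0165 0.0596 0.0664]
2588 c 567.7 291.7 sz 69.8 49.8 ang 15.2 z [0.032  0.0361 0.0376]
2804 c 577.4 287.3 sz 76.5 99.1 ang 65.1 z [0.0224 0.036  0.0375]
```

View pics/w2.png

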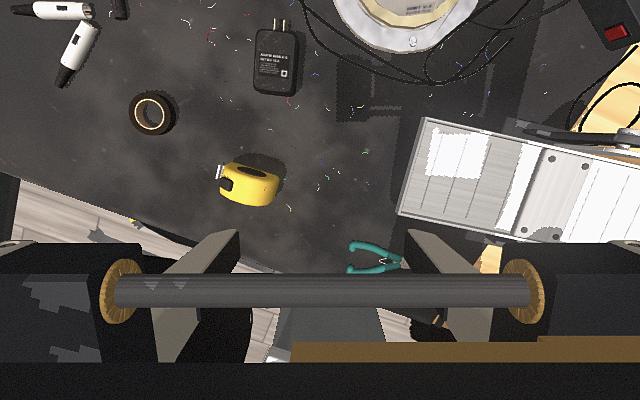

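The wrist view shows the adapter at (276,62) with its pins up, the tape measure at (248,186) with its hook at the left, and the tape roll at (152,112). The tape measure fits 36×84 mm at 6.2° and the adapter 70×50 mm at 15.2°, and both match the description.

```bash
python3 - <<'E'
from h import *
c=robot.calibration('wrist')
for u,v in [(424,117),(397,215)]: print(ray(c,u,v,.062).round(4))
s=robot.read_state();go(.417,.277,.33,np.radians(6.2),s=s);go(.568,.292,.30,np.radians(105.2),s=s)
E
```

```text
[0.5718 0.1065 0.062 ]
[0.4546 0.0864 0.062 ]
[ -6.7 -99.1 122.1] n>=4 turn -1.304 q6 1.48 tilt [0.001 0.001 0.   ] cur_yaw -1.196
[139.3 -57.8 151.9] n>=6 turn 0.109 q6 1.48 tilt [0.001 0.001 0.   ] cur_yaw -1.196
```

>>> apply_moves:
  series:
    - [[-2, -25, 30], [0, 0, 0]]
    - [[-2, -25, 30], [0, 0, 0]]
    - [[-2, -25, 30], [0, 0, 0]]
    - [[-1, -24, 32], [0, 0, 0]]
    - [[0, 0, 0], [0, 0, -0.12]]
    - [[0, 0, 0], [0, 0, -0.12]]
    - [[0, 0, 0], [0, 0, -0.12]]
    - [[0, 0, 0], [0, 0, -0.12]]
    - [[0, 0, 0], [0, 0, -0.12]]
    - [[0, 0, 0], [0, 0, -0.12]]

```text
t: 3.12
tool_pos: [0.4174, 0.2755, 0.3307]
orientation: [2.68, 1.638, -0.0]
force: [0.7, -0.2, -0.5]
opening: 0.0934
gripper_force: 0.0
```

>>> apply_moves:
  series:
    - [[0, 0, 0], [0, 0, -0.12]]
    - [[0, 0, 0], [0, 0, -0.12]]
    - [[0, 0, 0], [0, 0, -0.12]]
    - [[0, 0, 0], [0, 0, -0.12]]
    - [[0, 0, 0], [0, 0, -0.104]]
    - [[0, 0, 0], [0, 0, 0]]
    - [[0, 0, 0], [0, 0, 0]]
    - [[0, 0, 0], [0, 0, 0]]

```text
t: 3.78
tool_pos: [0.4169, 0.2765, 0.3307]
orientation: [2.105, 2.332, -0.0]
force: [-0.2, -0.7, 0.5]
opening: 0.0931
gripper_force: 0.0
```

```bash
python3 - <<'E'
from h import *
p,d,c=grab('wrist');W=cloud(d,c)
p[200:]=p[200:]
rect(W,.417,.28,.06,.012,.075);rect(W,.417,.28,.06,.055,.075)
s=robot.read_state();go(.417,.277,.209,np.radians(6.2),s=s)
E
```

```text
3416 c 415.5 281.9 sz 37.9 81.6 ang 4.0 z [0.0284 0.0615 0.0663]
2455 c 416.0 276.9 sz 35.8 54.6 ang 4.7 z [0.0572 0.0637 0.0665]
[  0.2   0.3 121.7] n>=3 turn -0.005 q6 0.38 tilt [ 0.  0. -0.] cur_yaw 0.104
```

>>> apply_moves:
  series:
    - [[0, 0, 25], [0, 0, 0]]
    - [[0, 0, 30], [0, 0, 0]]
    - [[0, 0, 30], [0, 0, 0.01]]
    - [[0, 0, 25], [0, 0, 0]]
    - [[0, 0, 12], [0, 0, 0]]
    - [[0, 0, 0], [0, 0, 0]]
    - [[0, 0, 0], [0, 0, 0]]

```text
t: 4.42
tool_pos: [0.4164, 0.2776, 0.2089]
orientation: [-2.111, -2.326, 0.001]
force: [0.4, 0.3, 0.7]
opening: 0.0929
gripper_force: 0.0
```

>>> apply_moves:
  series:
    - [[0, 0, 0], [0, 0, 0]]
    - [[0, 0, 0], [0, 0, 0]]
    - [[0, 0, 0], [0, 0, 0]]
    - [[0, 0, 0], [0, 0, 0]]
    - [[0, 0, 0], [0, 0, 0]]
    - [[0, 0, 0], [0, 0, 0]]
    - [[0, 0, 0], [0, 0, 0]]
    - [[0, 0, 0], [0, 0, 0]]
  claw: 0
  newtons: 30

```text
t: 5.08
tool_pos: [0.4163, 0.2777, 0.2088]
orientation: [2.11, 2.328, 0.0]
force: [-0.1, 0.2, -0.3]
opening: 0.0445
gripper_force: 0.0
```

>>> apply_moves:
  series:
    - [[0, 0, 0], [0, 0, 0]]
    - [[0, 0, 0], [0, 0, 0]]
    - [[0, 0, 0], [0, 0, 0]]
    - [[0, 0, 0], [0, 0, 0]]

```text
t: 5.42
tool_pos: [0.4161, 0.2776, 0.2086]
orientation: [-2.11, -2.327, 0.001]
force: [-2.2, -0.3, 3.1]
opening: 0.0358
gripper_force: 29.9
```

>>> apply_moves:
  series:
    - [[0, 0, -5], [0, 0, 0]]
    - [[0, 0, -15], [0, 0, 0]]
    - [[0, 0, -25], [0, 0, 0]]
    - [[0, 0, -35], [0, 0, 0]]
    - [[0, 0, -35], [0, 0, 0]]
    - [[0, 0, -30], [0, 0, 0]]
    - [[0, 0, -15], [0, 0, 0]]
    - [[0, 0, 0], [0, 0, 0]]
    - [[0, 0, 0], [0, 0, 0]]
    - [[0, 0, 0], [0, 0, 0]]
    - [[0, 0, 0], [0, 0, 0]]

```text
t: 6.33
tool_pos: [0.4156, 0.2773, 0.3661]
orientation: [-2.109, -2.327, 0.006]
force: [-0.0, -0.0, -5.0]
opening: 0.0358
gripper_force: 29.9
```

```bash
cat >> h.py <<'E'
def weigh(n=20):
    F=[]
    for _ in range(n):
        s=robot.read_state();F.append(np.r_[s['force'],s['joint_torque'][1:3],s['wrist_torque']]);p,d=robot.read_camera('wrist')
    F=np.array(F);print('F',F.mean(0).round(3),'sd',F.std(0).round(2),'sem',(F.std(0)/n**.5).round(3)[:3],s['opening'],s['gripper_force']);return p,d
E
python3 - <<'E'
from h import *
weigh(24)
s=robot.read_state();print(s['t'])
u=np.array([-np.sin(np.radians(9.65)),np.cos(np.radians(9.65))]);t=np.array([.545,-.0813])-.085*u;print(t)
go(t[0],t[1],.37,np.radians(99.65),s=s)
E
```

```text
F [-1.2500e-01 -5.1000e-02 -4.6140e+00 -4.4586e+01 -5.1094e+01 -7.0000e-03
 -9.8000e-02 -5.0000e-03] sd [0.6  0.42 0.47 0.24 0.21 0.02 0.03 0.03] sem [0.123 0.086 0.096] 0.0358894018586781 29.879510700702667
7.5333
[ 0.55924848 -0.16509726]
[-454.6   99.    -1.3] n>=12 turn 1.5 q6 0.39 tilt [-0. -0.  0.] cur_yaw 0.098
```

```bash
python3 - <<'E'
from h import *
go(.551,-.143,.385,np.radians(99.65))
E
```

```text
[-431.8   92.9  -16.3] n>=11 turn 1.5 q6 0.39 tilt [-0. -0.  0.] cur_yaw 0.098
```

>>> apply_moves:
  series:
    - [[-20, 4, -16], [0, 0, 0]]
    - [[-37, 8, 0], [0, 0, 0]]
    - [[-38, 8, 0], [0, 0, 0]]
    - [[-38, 8, 0], [0, 0, 0]]
    - [[-38, 8, 0], [0, 0, 0]]
    - [[-38, 8, 0], [0, 0, 0]]
    - [[-38, 8, 0], [0, 0, 0]]
    - [[-38, 8, 0], [0, 0, 0]]
    - [[-38, 8, 0], [0, 0, 0]]
    - [[-38, 8, 0], [0, 0, 0]]
    - [[-38, 9, 0], [0, 0, 0]]
    - [[-33, 8, 0], [0, 0, 0]]

```text
t: 8.53
tool_pos: [0.5513, -0.1458, 0.3847]
orientation: [2.111, 2.326, -0.0]
force: [0.3, -0.4, -4.4]
opening: 0.0356
gripper_force: 29.9
```

>>> apply_moves:
  series:
    - [[0, 0, 0], [0, 0, 0.12]]
    - [[0, 0, 0], [0, 0, 0.12]]
    - [[0, 0, 0], [0, 0, 0.12]]
    - [[0, 0, 0], [0, 0, 0.12]]
    - [[0, 0, 0], [0, 0, 0.12]]
    - [[0, 0, 0], [0, 0, 0.12]]
    - [[0, 0, 0], [0, 0, 0.12]]
    - [[0, 0, 0], [0, 0, 0.12]]
    - [[0, 0, 0], [0, 0, 0.12]]
    - [[0, 0, 0], [0, 0, 0.12]]
    - [[0, 0, 0], [0, 0, 0.12]]
    - [[0, 0, 0], [0, 0, 0.12]]

```text
t: 9.53
tool_pos: [0.5511, -0.1432, 0.3846]
orientation: [-3.122, -0.349, 0.0]
force: [-0.1, -0.9, -5.1]
opening: 0.0359
gripper_force: 30.0
```

>>> apply_moves:
  series:
    - [[0, 0, 0], [0, 0, 0.06]]
    - [[0, 0, 0], [0, 0, 0]]
    - [[0, 0, 0], [0, 0, 0]]
    - [[0, 0, 0], [0, 0, 0]]

```text
t: 9.87
tool_pos: [0.5511, -0.1432, 0.3846]
orientation: [-3.13, -0.269, 0.0]
force: [0.3, 1.3, -4.5]
opening: 0.0358
gripper_force: 30.0
```

```bash
python3 - <<'E'
from h import *
p,d,c=grab('wrist');cv2.imwrite('pics/w3.png',p)
go(.551,-.143,.2686,np.radians(99.65));W=cloud(d,c);np.save('pics/W3.npy',W)
E
```

```text
[ -0.   -0.2 116.1] n>=3 turn 0.002 q6 1.06 tilt [-0.  0.  0.] cur_yaw -1.4
```

View pics/w3.png

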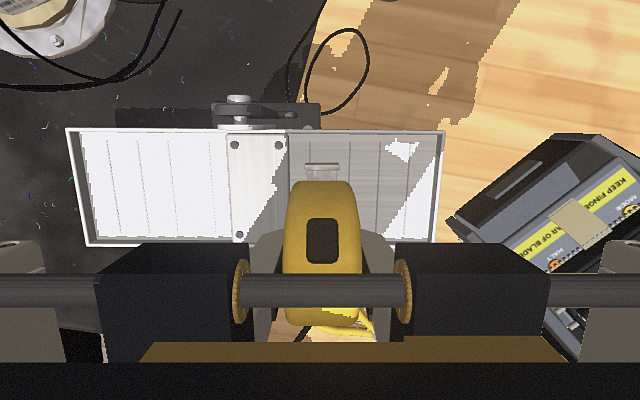

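The tray is square in the view, with the bridge at (257,185) and the tape over the right half at (322,240). Lowering it now, shifted a bit inward because the floor swings about 8 mm to the left as the tray tips.

>>> apply_moves:
  series:
    - [[0, -6, 20], [0, 0, 0]]
    - [[0, 0, 35], [0, 0, 0]]
    - [[0, 0, 30], [0, 0, 0]]
    - [[0, 0, 18], [0, 0, 0]]
    - [[0, 0, 9], [0, 0, 0]]
    - [[0, 0, 6], [0, 0, 0]]
    - [[0, 0, 4], [0, 0, 0]]
    - [[0, 0, 4], [0, 0, 0]]
    - [[0, 0, 4], [0, 0, 0]]
    - [[0, 0, 0], [0, 0, 0]]
    - [[0, 0, 0], [0, 0, 0]]

```text
t: 10.83
tool_pos: [0.5504, -0.1374, 0.2554]
orientation: [3.13, 0.265, 0.002]
force: [-0.4, -0.7, -4.9]
opening: 0.0355
gripper_force: 30.0
```

```bash
python3 - <<'E'
from h import *
p,d=weigh(6);c=robot.calibration('wrist');W=cloud(d,c)
s=robot.read_state();print(s['tool_pos'],s['t'])
W3=np.load('pics/W3.npy');c3=c
F=W[60:200,:240].reshape(-1,3)
E
```

```text
F [ 2.7100e-01  3.0300e-01 -3.4590e+00 -5.5554e+01 -4.6861e+01  8.7000e-02
 -6.2000e-02 -6.0000e-03] sd [0.51 0.63 0.83 0.36 0.36 0.06 0.05 0.03] sem [0.207 0.257 0.341] 0.035790130810228374 29.997048005461693
[ 0.55028446 -0.1372803   0.25514359] 11.1333
```

>>> apply_moves:
  series:
    - [[0, 0, 1], [0, 0, 0]]
    - [[0, 0, 0.7], [0, 0, 0]]
    - [[0, 0, 0], [0, 0, 0]]
    - [[0, 0, 0], [0, 0, 0]]
    - [[0, 0, 0], [0, 0, 0]]

```text
t: 11.55
tool_pos: [0.5501, -0.1373, 0.253]
orientation: [3.13, 0.265, 0.0]
force: [1.1, 1.6, -2.1]
opening: 0.0359
gripper_force: 30.0
```

```bash
python3 - <<'E'
from h import *
weigh(6)
E
```

```text
F [ 6.8900e-01  8.8900e-01 -2.3350e+00 -5.4804e+01 -4.5856e+01  2.0400e-01
 -2.2500e-01 -3.0000e-03] sd [0.37 0.47 0.37 0.06 0.03 0.04 0.02 0.02] sem [0.151 0.193 0.151] 0.0359557837425837 29.996694400906563
```

>>> apply_moves:
  series:
    - [[0, 0, 0], [0, 0, 0]]
    - [[0, 0, 0], [0, 0, 0]]
    - [[0, 0, 0], [0, 0, 0]]
    - [[0, 0, 0], [0, 0, 0]]
    - [[0, 0, 0], [0, 0, 0]]
    - [[0, 0, -10], [0, 0, 0]]
    - [[0, 0, -25], [0, 0, 0]]
    - [[0, 0, -35], [0, 0, 0]]
    - [[0, 0, -35], [0, 0, 0]]
    - [[0, 0, -30], [0, 0, 0]]
    - [[0, 0, -25], [0, 0, 0]]
    - [[0, 0, 0], [0, 0, 0]]
  claw: 0.62

```text
t: 12.85
tool_pos: [0.5512, -0.1376, 0.4213]
orientation: [3.126, 0.265, 0.016]
force: [1.3, -0.0, 0.6]
opening: 0.0574
gripper_force: 0.0
```

```bash
python3 - <<'E'
from h import *
s=robot.read_state();go(.568,.292,.40,np.radians(105.2),s=s);go(.545,-.06,.42,s=s)
p,d,c=grab('wrist');cv2.imwrite('pics/w4.png',p);np.save('pics/W4.npy',cloud(d,c))
E
```

```text
[  88.6 -420.7   19.9] n>=11 turn -0.096 q6 1.07 tilt [ 0.005 -0.01   0.   ] cur_yaw -1.402
[  7.  -77.5   0.9] n>=2 tilt [ 0.005 -0.01   0.   ] cur_yaw -1.402
```

View pics/w4.png

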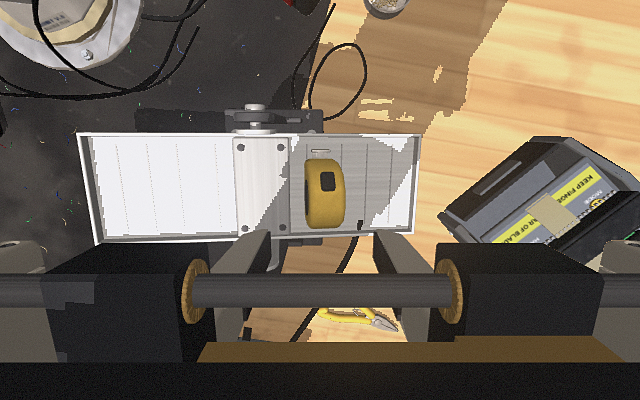

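The tape stands on the right half at (325,190), the bridge is at (262,188) and the tray has tipped right. I'll measure the tape's place in the tray frame while going to the adapter.

```bash
cat >> h.py <<'E'
A=np.radians(9.65);UX=np.array([np.cos(A),np.sin(A)]);UY=np.array([-np.sin(A),np.cos(A)]);C0=np.array([.545,-.0813])
def tray(W,rows=245):
    """tilt from floor fit, then all points in tray frame (mm) and a profile along y"""
    P=W[:rows].reshape(-1,3);P=P[np.isfinite(P[:,0])];q=P[:,:2]-C0
    T=np.c_[q@UX,q@UY,P[:,2]-.12]
    m=(abs(T[:,0])<.05)&(abs(T[:,1])<.17)&(T[:,2]<-.03)&(T[:,2]>-.12)
    F=T[m];best=None
    for th in np.arange(-.13,.131,.002):
        z=-np.sin(th)*F[:,1]+np.cos(th)*F[:,2];n=(abs(z+.07)<.002).sum()
        if best is None or n>best[0]:best=(n,th)
    th=best[1]
    for _ in range(4):
        y=np.cos(th)*F[:,1]+np.sin(th)*F[:,2];z=-np.sin(th)*F[:,1]+np.cos(th)*F[:,2]
        k=(abs(z+.07)<.004)&(abs(y)>.034);a=np.polyfit(y[k],z[k],1);th+=a[0]
    print('tilt %.4f floor %.4f n %d'%(th,a[1],k.sum()))
    T=np.c_[T[:,0],np.cos(th)*T[:,1]+np.sin(th)*T[:,2],-np.sin(th)*T[:,1]+np.cos(th)*T[:,2]+.07]*1000
    B=T[(abs(T[:,0])<50)&(abs(T[:,1])<45)&(abs(T[:,2]-12)<3)];print('bridge y',np.percentile(B[:,1],[1,99]).round(1))
    return th,T
def span(T,lo,hi,z0,z1):
    B=T[(abs(T[:,0])<56)&(T[:,1]>lo)&(T[:,1]<hi)&(T[:,2]>z0)&(T[:,2]<z1)]
    if len(B)<20: print('none');return
    (cx,cy),(a,b),th=cv2.minAreaRect(B[:,:2].astype(np.float32));print(len(B),'rect c',round(cx,1),round(cy,1),'sz',round(a,1),round(b,1),round(th,1),'zmax',B[:,2].max().round(1),'y1-99',np.percentile(B[:,1],[1,50,99]).round(1))
E
python3 - <<'E'
from h import *
th,T=tray(np.load('pics/W4.npy'))
span(T,-175,-34,20,80);span(T,-175,-34,50,80);span(T,-175,-34,30,60)
R=T[(abs(T[:,2]-12)<2.5)];R=R[(abs(R[:,0])<70)&(abs(R[:,1])<190)&(abs(R[:,1])>165)]
for sg in(1,-1): r=R[R[:,1]*sg>0];print(np.percentile(r[:,1],[2,98]).round(1))
E
```

```text
tilt 0.1208 floor -0.0700 n 18223
bridge y [-27.9  30.4]
2544 rect c -5.6 -63.1 sz 36.9 70.3 89.2 zmax 69.3 y1-99 [-80.6 -61.2 -44.8]
1974 rect c -6.4 -63.3 sz 36.5 57.2 89.2 zmax 69.3 y1-99 [-80.6 -62.3 -46. ]
1048 rect c -5.9 -63.1 sz 36.8 69.6 89.2 zmax 60.0 y1-99 [-81.  -58.  -44.9]
[167.3 181.3]
[-178.1 -166.6]
```

>>> apply_moves:
  series:
    - [[7, -34, 0], [-0.004, 0.01, 0]]
    - [[7, -35, 0], [0, 0, 0]]
    - [[7, -35, 0], [0, 0, 0]]
    - [[7, -35, 0], [0, 0, 0]]
    - [[7, -35, 0], [0, 0, 0]]
    - [[7, -35, 0], [0, 0, 0]]
    - [[7, -35, 5], [0, 0, -0.05]]
    - [[8, -35, 5], [0, 0, -0.05]]
    - [[8, -36, 5], [0, 0, 0]]
    - [[8, -36, 5], [0, 0, 0]]
    - [[8, -36, 0], [0, 0, 0]]
    - [[7, -28, 0], [0, 0, 0]]
  claw: 1

```text
t: 13.9
tool_pos: [0.5503, 0.2892, 0.3902]
orientation: [3.109, 0.422, 0.011]
force: [1.0, -0.5, 0.7]
opening: 0.0931
gripper_force: 0.0
```

>>> apply_moves:
  series:
    - [[0, 0, 0], [0, 0, 0]]
    - [[0, 0, 0], [0, 0, 0]]
    - [[0, 0, 0], [0, 0, 0]]

```text
t: 14.15
tool_pos: [0.5514, 0.2863, 0.3911]
orientation: [3.109, 0.421, 0.013]
force: [1.5, -0.7, -0.5]
opening: 0.0931
gripper_force: 0.0
```

```bash
python3 - <<'E'
from h import *
p,d,c=grab('wrist');W=cloud(d,c);rect(W[:230],.567,.291,.06,.03,.045)
s=robot.read_state();go(.568,.292,.201,np.radians(105.2),s=s);weigh(16)
E
```

```text
2805 c 568.0 292.0 sz 68.4 49.9 ang 15.4 z [0.0322 0.036  0.0373]
[ 15.9  -2.7 190.5] n>=5 turn 0.003 q6 1.7 tilt [ 0.006 -0.008  0.   ] cur_yaw -1.303
F [ 2.5000e-02 -1.8000e-02  1.6000e-01 -5.8942e+01 -4.9184e+01  1.5000e-02
  2.0000e-03  3.0000e-03] sd [0.67 0.49 0.54 0.16 0.05 0.04 0.03 0.03] sem [0.169 0.123 0.135] 0.09295880024483553 0.0
```

>>> apply_moves:
  series:
    - [[6, -1, 30], [0.006, -0.008, 0]]
    - [[5, -1, 40], [0, 0, 0]]
    - [[5, -1, 40], [0, 0, 0]]
    - [[0, 0, 35], [0, 0, 0]]
    - [[0, 0, 25], [0, 0, 0]]
    - [[0, 0, 0], [0, 0, 0]]
    - [[0, 0, 0], [0, 0, 0]]

```text
t: 15.58
tool_pos: [0.5659, 0.2937, 0.2207]
orientation: [-3.113, -0.421, 0.004]
force: [0.2, -0.6, 1.4]
opening: 0.0927
gripper_force: 0.0
```

```bash
python3 - <<'E'
from h import *
go(.568,.292,.201,np.radians(105.3))
E
```

```text
[ 1.6  2.2 19.7] n>=1 turn 0.002 q6 1.7 tilt [-0.001  0.002 -0.   ] cur_yaw -1.302
```

>>> apply_moves:
  series:
    - [[1.5, 2, 12], [0, 0, 0]]
    - [[0, 0, 8], [0, 0, 0]]
    - [[0, 0, 0], [0, 0, 0]]
    - [[0, 0, 0], [0, 0, 0]]

```text
t: 15.92
tool_pos: [0.5689, 0.2925, 0.2028]
orientation: [-3.112, -0.421, -0.003]
force: [-0.6, -1.5, -0.8]
opening: 0.0929
gripper_force: 0.0
```

>>> apply_moves:
  series:
    - [[0, 0, 0], [0, 0, 0]]
    - [[0, 0, 0], [0, 0, 0]]
    - [[0, 0, 0], [0, 0, 0]]
    - [[0, 0, 0], [0, 0, 0]]
    - [[0, 0, 0], [0, 0, 0]]
    - [[0, 0, 0], [0, 0, 0]]
    - [[0, 0, 0], [0, 0, 0]]
    - [[0, 0, 0], [0, 0, 0]]
    - [[0, 0, 0], [0, 0, 0]]
    - [[0, 0, 0], [0, 0, 0]]
    - [[0, 0, 0], [0, 0, 0]]
  claw: 0
  newtons: 30

```text
t: 16.83
tool_pos: [0.5688, 0.2924, 0.2023]
orientation: [-3.112, -0.421, -0.002]
force: [0.3, -0.5, 0.4]
opening: 0.0497
gripper_force: 30.0
```

>>> apply_moves:
  series:
    - [[0, 0, -5], [0, 0, 0]]
    - [[0, 0, -15], [0, 0, 0]]
    - [[0, 0, -25], [0, 0, 0]]
    - [[0, 0, -35], [0, 0, 0]]
    - [[0, 0, -40], [0, 0, 0]]
    - [[0, 0, -35], [0, 0, 0]]
    - [[0, 0, -25], [0, 0, 0]]
    - [[0, 0, -10], [0, 0, 0]]
    - [[0, 0, 0], [0, 0, 0]]
    - [[0, 0, 0], [0, 0, 0]]
    - [[0, 0, 0], [0, 0, 0]]

```text
t: 17.75
tool_pos: [0.5679, 0.292, 0.3893]
orientation: [-3.113, -0.421, 0.004]
force: [-0.5, 0.5, -2.9]
opening: 0.05
gripper_force: 30.0
```

```bash
python3 - <<'E'
from h import *
weigh(30);s=robot.read_state();print(s['t'],s['tool_pos'])
E
```

```text
F [-8.2000e-02 -5.7000e-02 -2.6840e+00 -6.3504e+01 -5.0821e+01  1.5000e-02
  3.0000e-03  0.0000e+00] sd [0.35 0.51 0.52 0.59 0.46 0.03 0.03 0.03] sem [0.063 0.093 0.095] 0.04975479353103394 29.999071955680847
19.25 [0.56849249 0.29218639 0.39222885]
```

```bash
python3 - <<'E'
from h import *
s=robot.read_state();go(.5263,.0285,.33,np.radians(99.65),s=s)
E
```

```text
[-110.8  243.1   61.8] n>=7 turn 0.1 q6 1.7 tilt [-0.001 -0.002  0.   ] cur_yaw -1.302
```

>>> apply_moves:
  series:
    - [[-7, 15, 0], [0, 0, 0]]
    - [[-13, 29, 0], [0, 0, 0]]
    - [[-15, 33, 0], [0, 0, 0]]
    - [[-15, 33, 0], [0, 0, 0]]
    - [[-15, 33, 10], [0, 0, 0]]
    - [[-15, 33, 16], [0, 0, 0]]
    - [[-14, 31, 16], [0, 0, 0]]
    - [[-10, 22, 12], [0, 0, 0]]
    - [[-7, 14, 8], [0, 0, 0.05]]
    - [[0, 0, 0], [0, 0, 0.05]]
    - [[0, 0, 0], [0, 0, 0]]
    - [[0, 0, 0], [0, 0, 0]]

```text
t: 20.25
tool_pos: [0.5262, 0.0285, 0.3302]
orientation: [-3.129, -0.266, -0.003]
force: [0.5, 0.6, -3.9]
opening: 0.0501
gripper_force: 30.0
```

```bash
python3 - <<'E'
from h import *
s=robot.read_state();go(.5263,.0285,.2725,np.radians(99.65),s=s)
p,d,c=grab('wrist');cv2.imwrite('pics/w5.png',p);W=cloud(d,c);th,T=tray(W,235);span(T,-175,-34,20,80)
E
```

```text
[-0.   0.  57.7] n>=2 turn 0.001 q6 1.36 tilt [-0.001 -0.002  0.   ] cur_yaw -1.401
tilt 0.1201 floor -0.0701 n 15956
bridge y [-27.3  31. ]
4739 rect c 4.6 -62.0 sz 36.9 49.7 89.7 zmax 68.1 y1-99 [-78.5 -49.2 -44.2]
```

>>> apply_moves:
  series:
    - [[0, 0, 15], [0, 0, 0]]
    - [[0, 0, 20], [0, 0, 0]]
    - [[0, 0, 13], [0, 0, 0]]
    - [[0, 0, 6], [0, 0, 0]]
    - [[0, 0, 4], [0, 0, 0]]
    - [[0, 0, 4], [0, 0, 0]]
    - [[0, 0, 3], [0, 0, 0]]
    - [[0, 0, 3], [0, 0, 0]]
    - [[0, 0, 3], [0, 0, 0]]
    - [[0, 0, 2], [0, 0, 0]]
    - [[0, 0, 2], [0, 0, 0]]
    - [[0, 0, 0], [0, 0, 0]]

```text
t: 21.3
tool_pos: [0.5262, 0.0287, 0.2547]
orientation: [-3.129, -0.265, -0.003]
force: [1.1, -0.4, -0.0]
opening: 0.0501
gripper_force: 30.0
```

>>> apply_moves:
  series:
    - [[0, 0, 1], [0, 0, 0]]
    - [[0, 0, 1], [0, 0, 0]]
    - [[0, 0, 0], [0, 0, 0]]
    - [[0, 0, 0], [0, 0, 0]]
    - [[0, 0, 0], [0, 0, 0]]

```text
t: 21.72
tool_pos: [0.5262, 0.0287, 0.2529]
orientation: [-3.129, -0.265, -0.002]
force: [0.2, -2.5, -0.4]
opening: 0.0496
gripper_force: 30.0
```

```bash
python3 - <<'E'
from h import *
p,d=weigh(8);W=cloud(d,robot.calibration('wrist'));th,T=tray(W,235)
print(robot.read_state()['tool_pos'])
E
```

```text
F [ 7.5900e-01 -1.1680e+00 -1.0800e-01 -4.7982e+01 -4.4468e+01 -1.4100e-01
 -1.1900e-01 -2.6000e-02] sd [0.55 0.64 0.38 0.01 0.03 0.05 0.03 0.03] sem [0.196 0.227 0.135] 0.049459385321364006 29.999603927135468
tilt 0.0037 floor -0.0698 n 16010
bridge y [-27.5  30.9]
[0.52621088 0.02868752 0.25286385]
```

Tray near level (tilt about 0.004) with the arm carrying almost none of the weight. Releasing.

>>> apply_moves:
  series:
    - [[0, 0, 0], [0, 0, 0]]
    - [[0, 0, 0], [0, 0, 0]]
    - [[0, 0, 0], [0, 0, 0]]
    - [[0, 0, 0], [0, 0, 0]]
    - [[0, 0, 0], [0, 0, 0]]
    - [[0, 0, -10], [0, 0, 0]]
    - [[0, 0, -20], [0, 0, 0]]
    - [[0, 0, -30], [0, 0, 0]]
    - [[0, 0, -35], [0, 0, 0]]
    - [[-20, 0, -35], [0, 0, 0]]
    - [[-25, 10, -30], [0, 0, 0]]
    - [[0, 0, 0], [0, 0, 0]]
  claw: 0.75

```text
t: 23.12
tool_pos: [0.4825, 0.0099, 0.4215]
orientation: [3.129, 0.265, 0.019]
force: [-0.7, 0.5, 0.1]
opening: 0.0703
gripper_force: 0.0
```

>>> apply_moves:
  series:
    - [[0, 25, 0], [0, 0, 0]]
    - [[0, 25, 0], [0, 0, 0]]
    - [[0, 0, 0], [0, 0, 0]]
    - [[0, 0, 0], [0, 0, 0]]
    - [[0, 0, 0], [0, 0, 0]]
    - [[0, 0, 0], [0, 0, 0]]
    - [[0, 0, 0], [0, 0, 0]]
    - [[0, 0, 0], [0, 0, 0]]

```text
t: 23.78
tool_pos: [0.4917, -0.0376, 0.4126]
orientation: [-3.129, -0.266, -0.002]
force: [-0.3, 0.6, -0.4]
opening: 0.0695
gripper_force: 0.0
```

```bash
cat > m.py <<'E'
from h import *
for i in range(3):
    p,d,c=grab('wrist');th,T=tray(cloud(d,c),235)
    for _ in range(8): robot.read_camera('wrist')
cv2.imwrite('pics/w6.png',p)
span(T,-175,-34,20,80);span(T,34,175,20,45);print(robot.read_state()['tool_pos'],robot.read_state()['t'])
E
python3 m.py
```

```text
tilt -0.0033 floor -0.0699 n 15852
bridge y [-27.5  30.7]
tilt -0.0034 floor -0.0699 n 15821
bridge y [-27.5  30.7]
tilt -0.0033 floor -0.0699 n 15814
bridge y [-27.4  30.7]
3652 rect c -6.2 -62.7 sz 37.3 70.7 89.6 zmax 69.2 y1-99 [-79.5 -56.6 -44.4]
3650 rect c 6.3 112.6 sz 83.9 50.3 0.1 zmax 38.7 y1-99 [ 87.6 110.9 136.3]
[ 0.49169526 -0.0382676   0.41269536] 25.1333
```

View pics/w6.png

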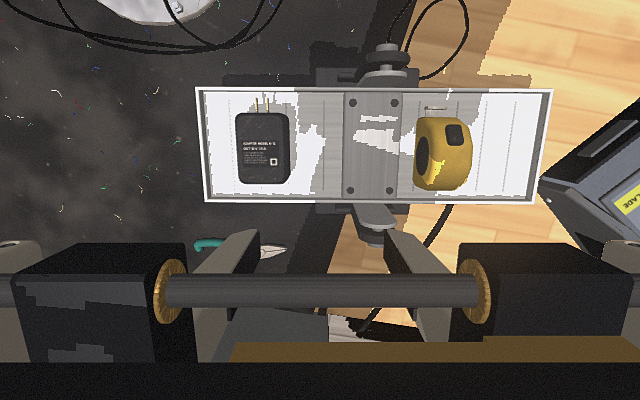

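The view shows the adapter standing on the left half at (262,148) and the tape measure on the right at (443,153). The tilt holds steady at -0.003 rad and the gripper is clear, so I'm handing the job in.

```bash
python3 -c "
from plant import robot
print(robot.close_job())"
```

```text
the job is handed in; nothing more can be done
None
```

The job is handed in: the tape measure (right half, about 64 mm from the middle) and the adapter (left half, about 111 mm) stand upright on the tray, which hung steady at -0.003 rad with the gripper clear; the judge's verdict was not shown.

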